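# Pack the clamping jig and hold its plate flush

### The arm

A 7-joint arm with a two-finger parallel gripper is mounted at the origin on a cart in front of the work surface, level with it; the furniture and walls round the work are solid. World frame = base frame: x ahead of the robot, y to its left, z up, the work surface at z = 0. Lengths are in mm, angles in rad, forces in N, time in s.
With the tool pointing down it reaches from about 400 to 875 mm from the base axis. Payload 4.4 kg.
Tool frame: the origin (TCP) lies at the very end of the fingers, on their centre line; the grasp point (between the pads) lies 19 mm behind it; z points along the fingers, x is the direction in which the jaws open and shut, and the axes are right-handed (so a half turn about z gives the same grasp; the last joint's range is limited). The gripper opens to 85 mm and grips with 20 to 120 N. Pads are 22 mm wide; open, the fingers measure 114 mm over their backs; the gripper's body (76 mm by 85 mm) begins 54 mm behind the grasp point. The pads swing forward as they close: fully open they stand 13 mm farther back than shut.
Start: joints at [-1.407, 0.628, 0.038, 1.517, -0.027, 0.996, -0.02], TCP at [148.033, 632.933, 231.313] pointing down, gripper open.
Joint ranges: [-3.06, 3.06], [-0.37, 2.12], [-1.25, 1.32], [0.18, 2.47], [-1.1, 4.24], [0.23, 1.98], [-2.94, 2.94]. Speed limits (rad/s): [2.57, 2.57, 3.14, 3.14, 3.14, 3.14, 3.14].

### API

Orientations are given as [roll, pitch, yaw] about the fixed x, y, z axes, in that order (R = Rz(yaw) Ry(pitch) Rx(roll)).
In Python, from cell import ctrl, get_image, job, models gives the robot as it stands.
- The arm moves only by the tool move_arm, never from a script. Its argument "moves" is a list that holds one entry, the list of rows, each a list of 6 numbers: the shift along the tool's x, y, z in m, then the turn, a rotation vector about the tool's x, y, z in rad. A call has 1 to 20 rows; each row is the pose to reach, as a shift and turn from the pose commanded when the call began, along the tool's axes at that moment; what a row does not reach only later rows make up. A row lasts 1/8 s, in which the tool goes at most 62.5 mm and 10.7 degrees, less where a joint would pass 70% of its speed; a pose out of reach is approached as far as the arm can. A call with a gripper value outside its range is refused whole. "jaw" is the opening, from 0 (shut) to 1 (fully open), set as the call begins (left out, the last holds). The fingers move at their own pace and stop on an object; the grip force is fixed at half the most. Time passes only in rows, so rows that repeat a pose let the fingers close. It gives the time, the measured TCP pose, the force and the opening at its end, in the units of the state.
- ctrl.read_state(): the state, without advancing time (a new reading comes with each control period).
- get_image(name): name is "scene" or "top"; returns a dict with "color" (420x560x3 uint8, blue, green, red), "fov_y" (degrees; the focal length in pixels is half the picture's height over the tangent of half this angle, whatever the lens; pixels are square), "cx", "cy" (the principal point, pixels), "origin" and "orientation" of the camera in the world. Camera axes: x right, y up, looking along -z (the intrinsics and any distortion apply to the point x, -y, -z); pixel columns grow to the right and rows downward; lengths in mm; the calibration is good to about 2 mm. A picture is of the moment at which its call begins. There is no depth.
- job.finish_job(): hands the job in, once; it reports no verdict.
Trained networks look in the newest picture that a camera, given by its name, has taken for a name from the list of things; names that differ only in an ending like _2 or _b are one class to them, and where a whole thing is asked for, a point or a joint stands for the part that bears it (a point fixed in the world has none). Each returns a list of dicts, best first, with "score" (0 to 1); they miss things now and then, are a little off and sometimes report something else, mostly with a low value. They report only what shows in the picture. A call takes as long as a camera call.
- models.cut_out(camera, thing): "pixels" (420x560 bool, what is visible of it) and "uv" ([column, row] in pixels, amid what is visible of it).
- models.place_of(camera, thing): "uv" ([column, row] in pixels: a listed point, or the origin of a listed thing).
The state is a dict: "clock": time; "qpos": joint angles; "qd": joint speeds; "tau": joint torques, N m; "eef_pos": TCP position; "tool_rot": TCP orientation; "force": force on the tool from outside, world axes, zero at the start; "torque": the same for the moment, N m; "width": finger opening in mm.
Only numpy, scipy, OpenCV 4.12 (cv2) and the standard library are available. Lean on these libraries where they do the work, as an engineer would, in place of code of your own. Each camera call takes 0.05 s, during which the arm holds its last target.

### The job

Slide the metal packing piece, nose first, straight under the sprung plate of whichever of the two clamping jigs gapes widely enough to take it, until its nose is home against the jig's back stop, and let go of it. Then press that plate firmly down onto the packing piece with the fingers so that the plate lies flush with the tops of the jig's cheeks, and finish while still holding it pressed there (it springs up if you let go). Leave the other jig and the things lying around alone.

Things in the scene. Friction and masses are not known exactly. Their poses are not given: they have to be found in the camera images.
- packer_grip (a point): Loose packing piece: bare aluminium bar 120 long, 30 wide, 20 mm thick, lying flat, with an upright grip tab on its tail (28 long, 14 mm thick across the bar, top 71 mm above the bar's underside); 0.2 kg. Point: in the tab, 50 mm above the underside, 15 mm ahead of the tail end. x along the bar to the nose, y across (the tab's thin way), z up.
- packer_nose (a point): Middle of the lower edge of the packing piece's nose (the end away from the tab), at the level of its underside, 105 mm ahead of packer_grip along x; same axes.
- deep_jig_mouth (a point): Jig that takes the packing piece, fixed to the bench: dark metal bed 165 x 100 x 10 mm with a bare 65 mm apron toward the robot, two cheeks 76 mm apart (tops 38 mm above bench), a sprung plate between. Point: on the bed's top, 10 mm above bench, midway, under the front edge of the level plate. x straight into the jig, y left, z up. Back stop face at x = +65 mm.
- deep_jig_press (a point): Point on the top of the deep jig's plate (72 wide, 81 long, 8 mm thick, hinged at its back along the jig's y), on its centre line, 30 mm behind its front edge, 55 mm ahead of the hinge axis: a good place to press. 38 mm above the bench when flush, about 54 open; the spring needs 5 N here. 20 mm of room under the level plate, about 44 mm at the front when open.
- deep_jig_plate (a joint): Opening angle of the deep jig's plate, rad: 0 = level, its top flush with the cheek tops; about 0.30 = sprung fully open (its rest); below 0 = sunk between the cheeks, which happens if nothing is under it.
- shallow_jig_mouth (a point): The other jig, too narrow for the packing piece: same build, length and width, but its cheek tops are only 28 mm above the bench and its plate leaves 10 mm when level, about 14 mm when open. Point: on its bed's top, as for the deep jig; same axes. Either jig may be the left or the right one.
- shallow_jig_plate (a joint): Opening angle of the shallow jig's plate, rad: 0 = level, about 0.05 = sprung fully open (its stop).
- spanner_small: Bystander: combination spanner, 185 mm long, 30 mm wide, 7 mm thick, lying left-right near the front edge of the bench; origin under its middle.
- spanner_large: Bystander: combination spanner, 246 mm long, 44 mm wide, 10 mm thick, lying left-right at the right behind the jigs; origin under its middle.
- bearing: Bystander: ball bearing, 52 mm across, 15 mm high, at the left behind the jigs; origin under its centre.
- plug_a: Bystander: spark plug, 77 mm long, lying at the far left in front of the grinder; origin under its middle.

How it is judged:
By the outcome, as a careful person would: the job done as asked, in the order asked, and still so for the second after the job is handed in, while the arm keeps its last pose, push and grip.
It also fails if it takes over 45 s, if anything falls off the work surface, if the arm or the gripper's body presses on something with over 40 N, if the wrist force passes 120 N, or if a joint passes its speed limit or range.

## Working session

There is one attempt and no reset: what is moved stays moved. The work goes in short steps, Python scripts to look and compute and a tool call to move; the robot and the scene stay as the last step left them, time stands still between calls to the robot, and variables do not carry over. Pictures are saved under pics/ and viewed, and the job is handed in when it is done.

Besides the shell and the picture viewer there is one more tool, called after ">>>" as name(argument=value, ...), one argument or row to a line, values as JSON. move_arm: Moves the arm, as the interface text tells. Its arguments: {"type":"object","properties":{"moves":{"type":"array","items":{"type":"array","items":{"type":"array","items":{"type":"number"}}}},"jaw":{"type":"number"}},"required":["moves"]}

```bash
mkdir -p pics; ls
python3 - <<'E'
from cell import ctrl,get_image,job,models
import cv2
s=ctrl.read_state(); print(s['clock'],s['eef_pos'],s['tool_rot'],s['width'],s['force'])
for n in('scene','top'):
    d=get_image(n); cv2.imwrite(f'pics/{n}0.png',d['color']); print(n,{k:v for k,v in d.items() if k!='color'})
    for t in('packer_grip','packer_nose','deep_jig_mouth','deep_jig_press','shallow_jig_mouth'):
        print(t,[(r['uv'],round(r['score'],2)) for r in models.place_of(n,t)])
E
```

```text
pics
0.0 [147.84597496 632.31613584 230.39402117] [-3.14159262e+00  1.88064804e-03  1.34106412e+00] 85.58910417574482 [-0.48499298  0.51582518  0.21143452]
scene {'fov_y': 47.10869690899086, 'cx': 283.34121692054373, 'cy': 216.90608604354438, 'origin': array([-171.42049983, -523.77476472,  714.72687513]), 'orientation': array([ 0.93818297,  0.00852605, -0.85356674])}
packer_grip [([303.6, 253.0], 0.62)]
packer_nose [([326.3, 246.7], 0.8), ([228.4, 225.0], 0.64)]
deep_jig_mouth [([225.8, 224.1], 0.93), ([234.3, 204.5], 0.45)]
deep_jig_press [([233.2, 203.0], 0.93)]
shallow_jig_mouth [([386.2, 305.0], 0.93)]
top {'fov_y': 48.14461684603909, 'cx': 274.80408114581604, 'cy': 213.2729116806141, 'origin': array([ 332.92211852,   59.24880782, 1184.40937965]), 'orientation': array([ 0.16706691,  0.01697852, -1.57860486])}
packer_grip [([323.8, 246.9], 0.78)]
packer_nose [([316.5, 208.4], 0.68), ([298.0, 279.0], 0.4)]
deep_jig_mouth [([229.3, 251.4], 0.97)]
deep_jig_press [([229.0, 235.4], 0.59)]
shallow_jig_mouth [([400.0, 239.6], 0.85), ([299.8, 282.5], 0.66), ([137.5, 270.5], 0.35)]
```

View pics/scene0.png

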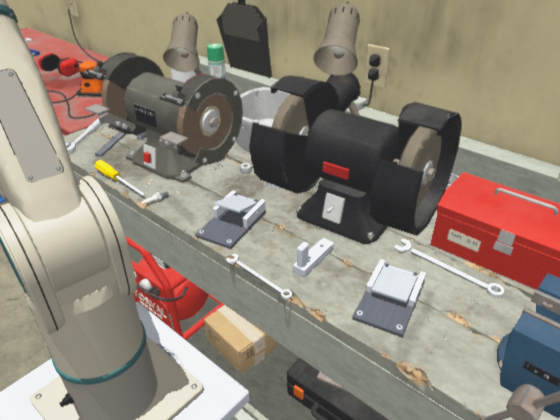

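View pics/top0.png

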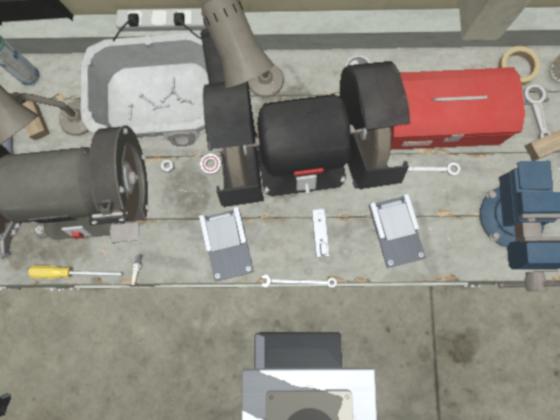

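```bash
cat > h.py <<'E'
import numpy as np,cv2
from scipy.spatial.transform import Rotation as R
def cam(d):
    h=d['color'].shape[0]; f=h/2/np.tan(np.radians(d['fov_y'])/2)
    return f,d['cx'],d['cy'],np.array(d['origin']),R.from_euler('xyz',d['orientation']).as_matrix()
def onz(d,uv,z):
    f,cx,cy,o,M=cam(d); r=M@np.array([(uv[0]-cx)/f,-(uv[1]-cy)/f,-1]); return o+r*(z-o[2])/r[2]
def ray(d,uv):
    f,cx,cy,o,M=cam(d); r=M@np.array([(uv[0]-cx)/f,-(uv[1]-cy)/f,-1]); return o,r/np.linalg.norm(r)
def proj(d,p):
    f,cx,cy,o,M=cam(d); q=M.T@(np.array(p)-o); return np.array([cx+f*q[0]/-q[2],cy-f*q[1]/-q[2]])
E
python3 - <<'E'
from cell import get_image,models
from h import *
D={n:get_image(n) for n in('scene','top')}
for t,z in(('packer_grip',50),('packer_nose',0),('deep_jig_mouth',10),('deep_jig_press',54),('shallow_jig_mouth',10)):
    for n in D: print(t,n,onz(D[n],models.place_of(n,t)[0]['uv'],z).round(1))
for n in D:
  for t in('packer_grip','deep_jig_plate'):
    for r in models.cut_out(n,t)[:1]:
        c=cv2.minAreaRect(np.argwhere(r['pixels'])[:,::-1].astype(np.float32)); print(n,t,c,r['score'])
a=D['top']['color'][190:300,180:440]; cv2.imwrite('pics/topz.png',cv2.resize(a,None,fx=3,fy=3,interpolation=cv2.INTER_CUBIC))
a=D['scene']['color'][170:340,180:440]; cv2.imwrite('pics/scz.png',cv2.resize(a,None,fx=3,fy=3,interpolation=cv2.INTER_CUBIC))
E
```

```text
packer_grip scene [440.5 -32.2  50. ]
packer_grip top [448.4 -33.3  50. ]
packer_nose scene [539.8 -33.4   0. ]
packer_nose top [539.9 -30.1   0. ]
deep_jig_mouth scene [437.6 207.9  10. ]
deep_jig_mouth top [435.  190.6  10. ]
deep_jig_press scene [474.4 199.5  54. ]
deep_jig_press top [467.  201.7  54. ]
shallow_jig_mouth scene [ 460.1 -231.5   10. ]
shallow_jig_mouth top [ 465.6 -232.    10. ]
scene packer_grip ((309.7500305175781, 252.75003051757812), (26.16295051574707, 46.66904067993164), 45.0) 0.88
scene deep_jig_plate ((236.1132049560547, 201.603759765625), (38.46095275878906, 15.659103393554688), 15.945395469665527) 0.62
top packer_grip ((319.35870361328125, 233.15423583984375), (49.04073715209961, 12.882903099060059), 82.303955078125) 0.74
top deep_jig_plate ((222.05471801757812, 231.45849609375), (34.3390998840332, 29.79331398010254), 79.3803482055664) 0.96
```

View pics/topz.png

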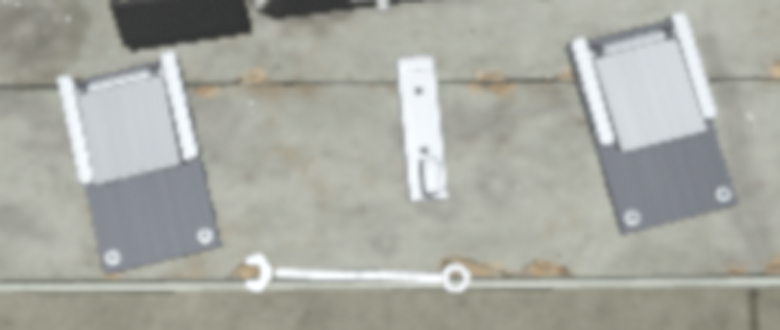

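View pics/scz.png

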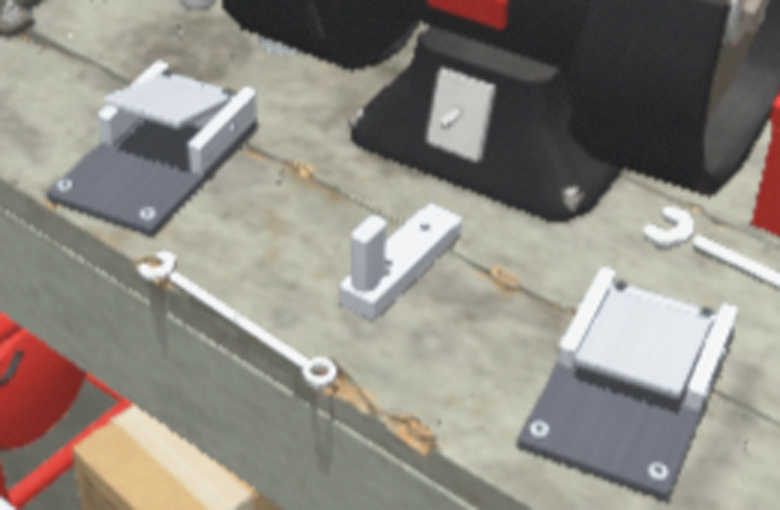

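Run:
```python
from cell import get_image
import cv2,numpy as np
def z(n,c0,r0,w,h,k,f):
    a=get_image(n)['color'][r0:r0+h,c0:c0+w]; a=cv2.resize(a,None,fx=k,fy=k,interpolation=cv2.INTER_CUBIC)
    for i in range(0,w,10): cv2.line(a,(i*k,0),(i*k,6),(0,0,255),1); cv2.putText(a,str(c0+i),(i*k,16),0,.35,(0,0,255))
    for i in range(0,h,10): cv2.line(a,(0,i*k),(6,i*k),(0,0,255),1); cv2.putText(a,str(r0+i),(0,i*k+4),0,.35,(0,0,255))
    cv2.imwrite('pics/'+f,a)
z('top',195,200,65,85,7,'tj.png'); z('scene',190,185,80,65,9,'sj.png')
z('top',300,200,40,65,9,'tp.png'); z('scene',285,230,60,55,10,'sp.png')
```

```text
(no output)
```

View pics/tj.png

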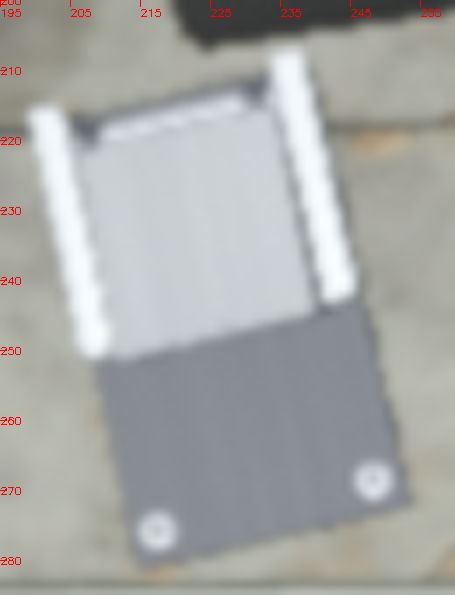

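View pics/sj.png

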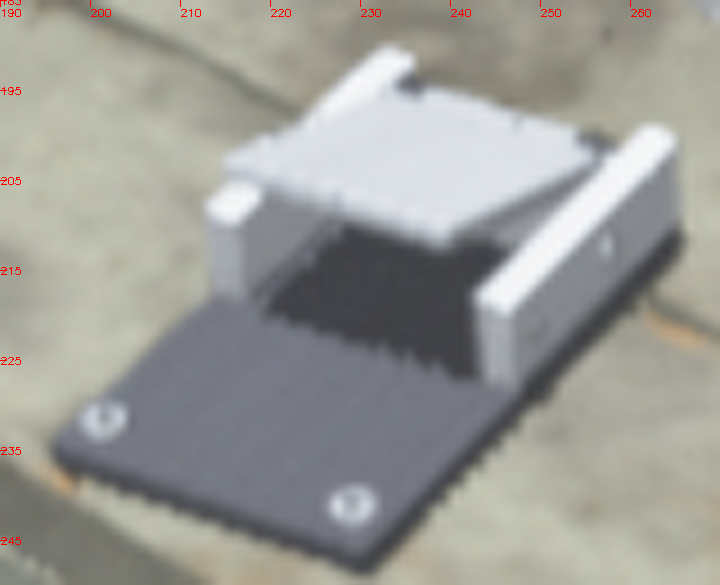

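View pics/tp.png

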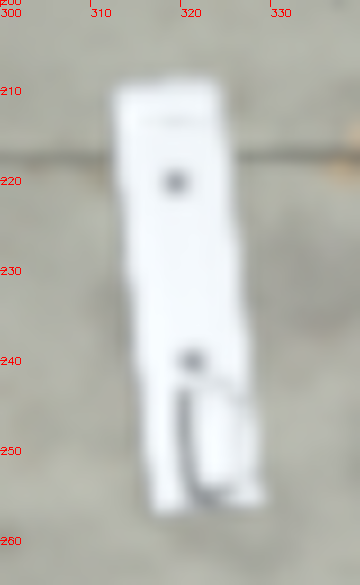

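View pics/sp.png

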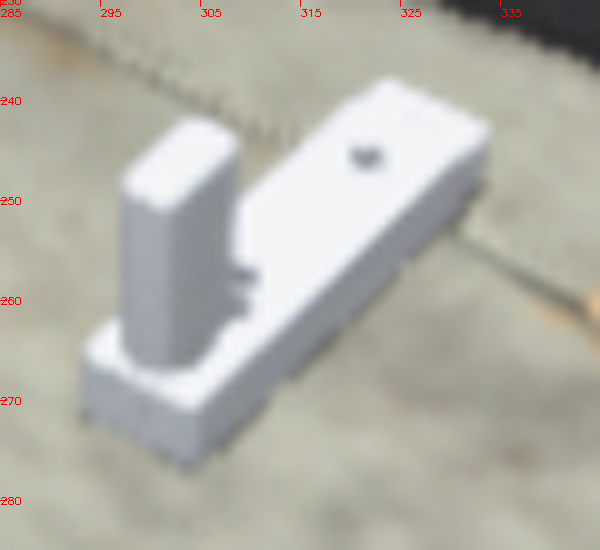

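```bash
cat > fit.py <<'E'
from h import *
from cell import get_image
from scipy.optimize import least_squares
def fit(D,obs,x0,names=None):
    def res(p,full=False):
        c,s=np.cos(p[2]),np.sin(p[2]); o=[]
        for n,l,uv in obs:
            w=[p[0]+c*l[0]-s*l[1],p[1]+s*l[0]+c*l[1],l[2]]; o.append(proj(D[n],w)-uv)
        return np.array(o) if full else np.array(o).ravel()
    r=least_squares(res,x0,loss='soft_l1'); return r.x,res(r.x,True)
E
python3 - <<'E'
from fit import *
D={n:get_image(n) for n in('scene','top')}
J=[('top',(-65,50,10),(214.7,281)),('top',(-65,-50,10),(253.7,271.5)),('top',(100,50,38),(199,215.7)),('top',(100,-50,38),(238.8,206.8)),
('scene',(-65,50,10),(195.8,234.5)),('scene',(-65,-50,10),(230,246.3)),('scene',(100,-50,38),(265.2,199.8)),('scene',(0,-50,10),(247.5,228)),('scene',(0,-38,38),(243,217))]
P=[('top',(105,15,20),(312.8,209.5)),('top',(105,-15,20),(324,209.3)),('top',(-15,15,20),(317,257)),('top',(-15,-15,20),(329,256)),
('scene',(105,-15,20),(333.8,243)),('scene',(105,15,20),(323.7,237.5)),('scene',(-15,-15,20),(303.5,271)),('scene',(-15,15,20),(293.2,265.5)),('scene',(-15,-15,0),(303.5,277))]
for O,x0 in((J,(440,200,-.2)),(P,(440,-32,0))):
  for sel in('top','scene',''):
    x,r=fit(D,[o for o in O if sel in o[0]],x0); print(sel,x.round(3)); print(r.round(1).tolist() if sel=='' else '')
E
```

```text
top [4.36338e+02 1.93841e+02 2.23000e-01]

scene [4.39524e+02 1.93607e+02 2.62000e-01]

 [4.37520e+02 1.93445e+02 2.33000e-01]
[[0.4, -0.1], [0.6, -0.3], [-0.0, -0.4], [-0.6, -1.1], [-0.6, -0.7], [0.8, -0.2], [0.7, 0.1], [-1.9, 2.6], [-2.4, 2.8]]
top [ 4.34251e+02 -3.96030e+01  7.10000e-02]

scene [ 4.34969e+02 -4.05530e+01  6.10000e-02]

 [ 4.3471e+02 -4.0160e+01  6.7000e-02]
[[0.0, -0.2], [0.8, -0.9], [0.1, 0.0], [0.2, 0.1], [0.3, -0.8], [-0.6, -0.3], [0.0, 0.0], [-1.1, -0.2], [-0.1, 0.9]]
```

```bash
cat > pl.py <<'E'
from h import *
import json,os
def Rt(yaw,t):  # yaw of bar/jig x axis, tilt: body leans to +x
    bx=np.array([np.cos(yaw),np.sin(yaw),0]);ez=np.array([0,0,1.])
    z=-np.sin(t)*bx-np.cos(t)*ez; x=np.cross(ez,bx); return np.column_stack([x,np.cross(z,x),z])
def load():
    if os.path.exists('cmd.json'):
        c=json.load(open('cmd.json')); return np.array(c['p']),np.array(c['R'])
    return np.array([148.033,632.933,231.313]),R.from_euler('xyz',[np.pi,0.00188,1.34106]).as_matrix()
def rel(p,M):
    p0,R0=load(); return np.r_[R0.T@(np.array(p)-p0)/1000, R.from_matrix(R0.T@M).as_rotvec()].round(4)
def apply(row):
    p0,R0=load(); p=p0+R0@(np.array(row[:3])*1000); M=R0@R.from_rotvec(row[3:]).as_matrix()
    json.dump({'p':p.tolist(),'R':M.tolist()},open('cmd.json','w'))
    print('cmd',p.round(1),'z axis',M[:,2].round(3),'x',M[:,0].round(3))
E
python3 - <<'E'
from fit import *; from pl import *
D={n:get_image(n) for n in('scene','top')}
J=[('top',(-65,50,10),(214.7,281)),('top',(-65,-50,10),(253.7,271.5)),('top',(100,50,38),(199,215.7)),('top',(100,-50,38),(238.8,206.8)),
('scene',(-65,50,10),(195.8,234.5)),('scene',(-65,-50,10),(230,246.3)),('scene',(100,-50,38),(265.2,199.8))]
x,r=fit(D,J,(440,200,.2)); print(x.round(3),r.round(1).tolist())
for s in range(0,16,4): 
  c,q=np.cos(x[2]),np.sin(x[2]); print(s,[proj(D['scene'],[x[0]+c*s-q*l[0],x[1]+q*s+c*l[0],l[1]]).round(1).tolist() for l in((-50,10),(-38,38),(-38,10))])
y=.067; M=Rt(y,.25); g=np.array([434.7,-40.2,50]); t=g+19*M[:,2]
print(t)
print(rel([400,300,230],Rt(.067,.25)), rel(t+[0,0,100],M), rel(t,M))
E
```

```text
[4.36433e+02 1.93659e+02 2.28000e-01] [[0.1, 0.3], [0.4, 0.2], [0.1, -0.1], [-0.4, -0.6], [-1.1, -0.6], [0.2, 0.1], [0.4, 0.3]]
0 [[245.2, 230.8], [240.2, 220.0], [240.9, 229.4]]
4 [[246.0, 229.9], [241.1, 219.1], [241.8, 228.5]]
8 [[246.9, 229.0], [242.0, 218.2], [242.7, 227.6]]
12 [[247.8, 228.1], [242.9, 217.4], [243.5, 226.7]]
[430.00987149 -40.51470966  31.59066399]
[-0.2668  0.3212  0.0018  0.2479 -0.0352 -0.2954] [-0.5914  0.4279  0.1008  0.2479 -0.0352 -0.2954] [-0.5912  0.4279  0.2008  0.2479 -0.0352 -0.2954]
```

>>> move_arm(
  moves=[
    [[-0.267,0.321,0.002,0.248,-0.035,-0.295],[-0.267,0.321,0.002,0.248,-0.035,-0.295],[-0.267,0.321,0.002,0.248,-0.035,-0.295],[-0.267,0.321,0.002,0.248,-0.035,-0.295],[-0.267,0.321,0.002,0.248,-0.035,-0.295],[-0.267,0.321,0.002,0.248,-0.035,-0.295],[-0.267,0.321,0.002,0.248,-0.035,-0.295],[-0.591,0.428,0.1,0.248,-0.035,-0.295],[-0.591,0.428,0.1,0.248,-0.035,-0.295],[-0.591,0.428,0.1,0.248,-0.035,-0.295],[-0.591,0.428,0.1,0.248,-0.035,-0.295],[-0.591,0.428,0.1,0.248,-0.035,-0.295],[-0.591,0.428,0.1,0.248,-0.035,-0.295],[-0.591,0.428,0.1,0.248,-0.035,-0.295],[-0.591,0.428,0.1,0.248,-0.035,-0.295],[-0.591,0.428,0.1,0.248,-0.035,-0.295]],
  ],
  jaw=1,
)

```text
clock: 3.8
eef_pos: [430.5, -38.5, 131.6]
tool_rot: [-2.893, -0.003, 1.64]
force: [-0.1, -0.3, -0.6]
width: 85.5
```

Run:
```python
from pl import *; from cell import ctrl,get_image
apply([-0.591, 0.428, 0.1, 0.248, -0.035, -0.295])
s=ctrl.read_state(); print(s['clock'],s['eef_pos'],s['qpos'].round(2) if hasattr(s['qpos'],'round') else s['qpos'])
d=get_image('scene'); s=ctrl.read_state(); print(s['clock'],s['eef_pos']); cv2.imwrite('pics/s1.png',cv2.resize(d['color'][140:320,200:440],None,fx=3,fy=3)); 
d=get_image('top'); cv2.imwrite('pics/t1.png',cv2.resize(d['color'][150:330,200:440],None,fx=3,fy=3))
M=Rt(.067,.25); print(rel(np.array([434.7,-40.2,50])+19*M[:,2],M))
```

```text
cmd [430.2 -40.2 132.4] z axis [-0.247 -0.016 -0.969] x [-0.067  0.998  0.   ]
3.8 [430.49861125 -38.47707831 131.60619568] [ 0.02  0.6  -0.02  1.99  0.04  0.8   1.62]
3.85 [430.43129258 -38.59354927 131.61721155]
[-0.0003  0.0248  0.0977 -0.0001 -0.0003 -0.0004]
```

View pics/s1.png

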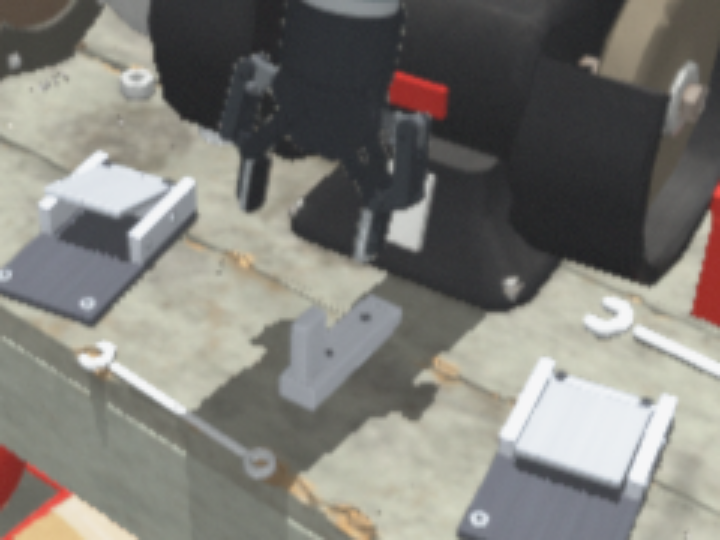

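View pics/t1.png

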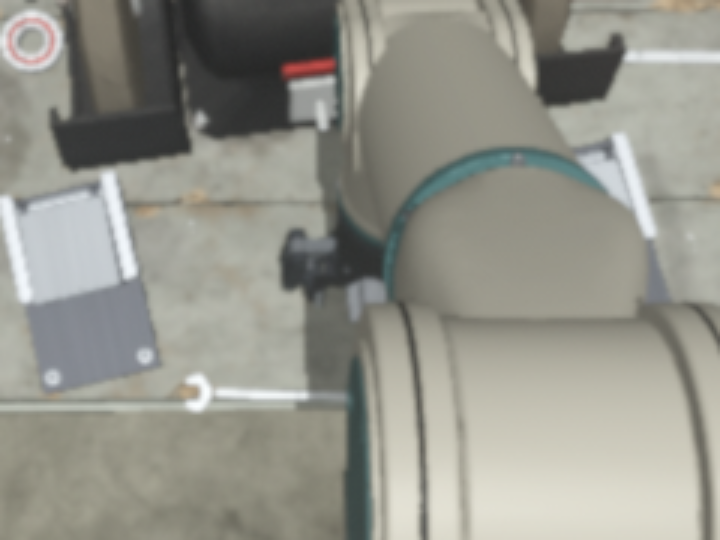

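>>> move_arm(
  moves=[
    [[-0.001,0.012,0.049,0,0,0],[-0.001,0.025,0.097,0,0,0],[-0.001,0.025,0.097,0,0,0],[-0.001,0.025,0.097,0,0,0],[-0.001,0.025,0.097,0,0,0]],
  ],
)

```text
clock: 4.53
eef_pos: [431.9, -40.8, 32.9]
tool_rot: [-2.896, -0.002, 1.638]
force: [-0.6, -0.8, -1.0]
width: 85.4
```

Run:
```python
from pl import *; from cell import ctrl,get_image
apply([-0.001, 0.025, 0.097, 0, 0, 0])
print(ctrl.read_state()['eef_pos'],ctrl.read_state()['force'])
d=get_image('scene'); cv2.imwrite('pics/s2.png',cv2.resize(d['color'][160:320,230:400],None,fx=4,fy=4))
```

```text
cmd [430.4 -41.1  32.3] z axis [-0.247 -0.016 -0.969] x [-0.067  0.998  0.   ]
[431.90254332 -40.75153866  32.94898643] [-0.64116838 -0.82317366 -0.99485726]
```

View pics/s2.png

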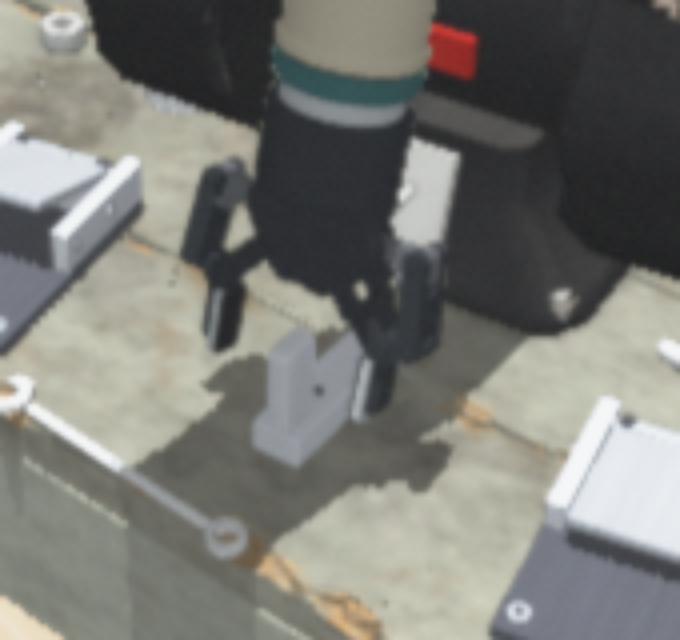

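>>> move_arm(
  moves=[
    [[0,0,0,0,0,0],[0,0,0,0,0,0],[0,0,0,0,0,0],[0,0,0,0,0,0],[0,0,0,0,0,0],[0,0,0,0,0,0],[0,0,0,0,0,0],[0,0,0,0,0,0],[0,0,0,0,0,0],[0,0,0,0,0,0]],
  ],
  jaw=0,
)

```text
clock: 5.82
eef_pos: [430.4, -40.8, 31.1]
tool_rot: [-2.892, -0.002, 1.637]
force: [-0.2, 0.7, 2.9]
width: 13.4
```

Run:
```python
from pl import *; from cell import ctrl,get_image
s=ctrl.read_state();print(s['eef_pos'],s['force'],s['width'])
d=get_image('scene'); cv2.imwrite('pics/s3.png',cv2.resize(d['color'][160:320,230:400],None,fx=4,fy=4))
M=Rt(.067,.25); p,_=load()
print(rel(p+[0,0,60],M))
```

```text
[430.44681912 -40.82037357  31.13139999] [-0.20050499  0.71485032  2.87868533] 13.445142700355987
[ 0.     -0.0148 -0.0581 -0.0001 -0.0003 -0.0004]
```

View pics/s3.png

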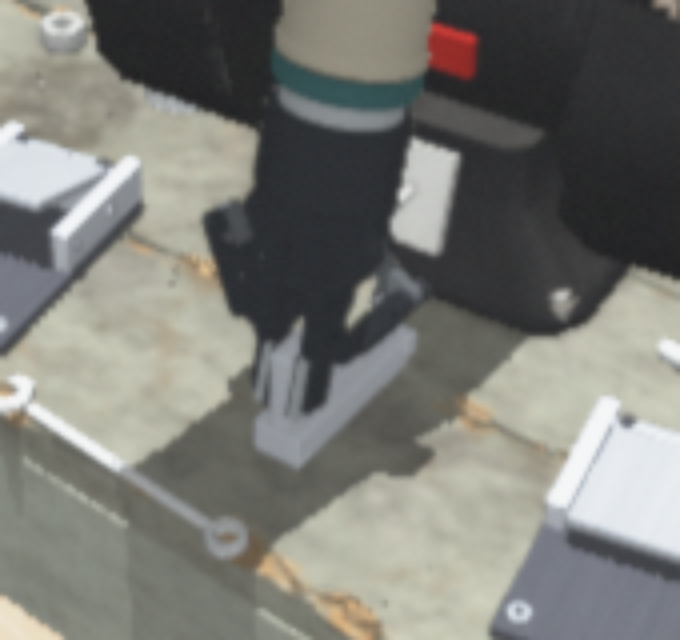

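Run:
```python
from pl import *
yj=.228; M=Rt(yj,.25); b=np.array([np.cos(yj),np.sin(yj),0]); m=np.array([436.4,193.7,0])
tz=M[:,2]
for gx in(-112,):
    g=m+b*gx; t=g+19*tz; t[2]=32+70; print(t,np.hypot(*t[:2])); print(rel(t,M))
```

```text
[322.71949129 167.32217718 102.        ] 363.51696113351994
[ 2.152e-01 -1.080e-01 -4.440e-02 -1.000e-04 -4.010e-02 -1.564e-01]
```

>>> move_arm(
  moves=[
    [[0,-0.007,-0.03,0,0,0],[0,-0.018,-0.068,0,0,0],[0.03,-0.03,-0.065,0,-0.006,-0.022],[0.06,-0.043,-0.062,0,-0.012,-0.045],[0.09,-0.056,-0.058,0,-0.017,-0.067],[0.12,-0.069,-0.055,0,-0.023,-0.09],[0.15,-0.082,-0.052,0,-0.029,-0.112],[0.18,-0.095,-0.048,0,-0.034,-0.135],[0.215,-0.108,-0.044,0,-0.04,-0.156],[0.215,-0.108,-0.044,0,-0.04,-0.156],[0.215,-0.108,-0.044,0,-0.04,-0.156],[0.215,-0.108,-0.044,0,-0.04,-0.156]],
  ],
)

```text
clock: 7.38
eef_pos: [323.0, 166.3, 100.8]
tool_rot: [-2.892, -0.001, 1.796]
force: [0.1, 0.6, -2.4]
width: 13.0
```

Run:
```python
from pl import *; from cell import ctrl,get_image
apply([0.215, -0.108, -0.044, 0, -0.04, -0.156])
s=ctrl.read_state();print(s['eef_pos'],s['tool_rot'],s['force'],s['width'],s['qpos'])
d=get_image('scene'); cv2.imwrite('pics/s4.png',cv2.resize(d['color'][130:290,170:370],None,fx=4,fy=4))
```

```text
cmd [322.6 167.1 101.7] z axis [-0.241 -0.056 -0.969] x [-0.226  0.974  0.   ]
[323.04927702 166.30393321 100.77471715] [-2.89229083e+00 -9.98753869e-04  1.79632339e+00] [ 0.12263993  0.6015816  -2.41805431] 12.97903571952475 [-0.41979745  0.59793524 -0.10026713  2.18925565 -0.02447502  0.59622431
  1.30881606]
```

View pics/s4.png

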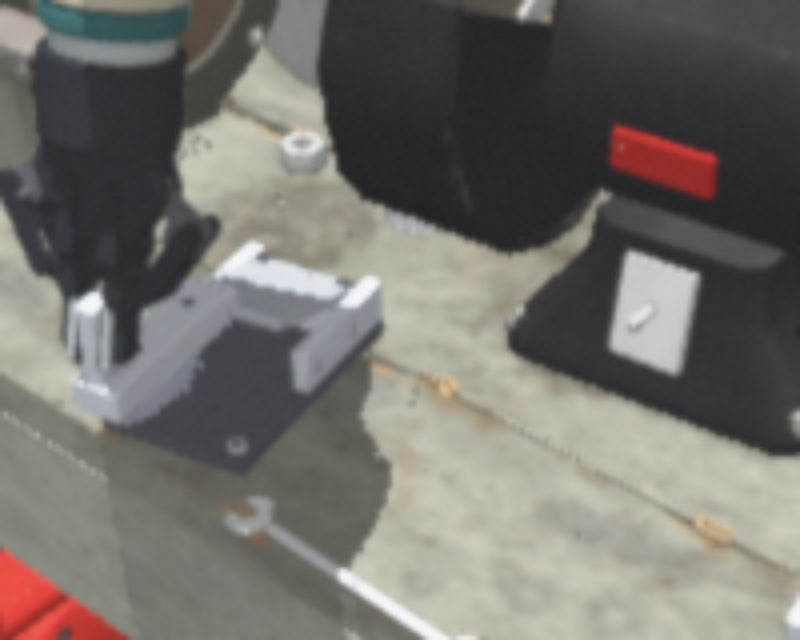

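>>> move_arm(
  moves=[
    [[0,0.005,0.02,0,0,0],[0,0.01,0.037,0,0,0],[0,0.013,0.05,0,0,0],[0,0.013,0.05,0,0,0],[0,0.013,0.05,0,0,0]],
  ],
)

```text
clock: 8.05
eef_pos: [323.0, 167.4, 49.4]
tool_rot: [-2.893, -0.002, 1.798]
force: [-0.0, 0.1, -1.5]
width: 13.4
```

Run:
```python
from pl import *; from cell import ctrl,get_image
apply([0, 0.013, 0.05, 0, 0, 0])
s=ctrl.read_state();print(s['eef_pos'],s['tool_rot'],s['force'],s['width'])
d=get_image('scene');a=cv2.resize(d['color'][175:265,175:285],None,fx=7,fy=7,interpolation=cv2.INTER_CUBIC)
M=R.from_euler('xyz',s['tool_rot']).as_matrix(); g=np.array(s['eef_pos'])-19*M[:,2]; b=np.array([M[1,0],-M[0,0],0]);l=M[:,0]
print('grip',g,'yaw',np.arctan2(b[1],b[0]), 'jig x,y',(g-[436.4,193.7,0])@[np.cos(.228),np.sin(.228),0],(g-[436.4,193.7,0])@[-np.sin(.228),np.cos(.228),0])
for c in((105,15,-30),(105,-15,-30),(-15,-15,-30),(-15,15,-30),(105,-15,-50),(105,15,-50)):
    q=proj(d,g+b*c[0]+l*c[1]+[0,0,c[2]]); cv2.circle(a,tuple(int(v) for v in (q-[175,175])*7+3),4,(0,0,255),-1)
cv2.imwrite('pics/s5.png',a)
```

```text
cmd [322.8 167.2  50. ] z axis [-0.241 -0.056 -0.969] x [-0.226  0.974  0.   ]
[323.03720858 167.43728637  49.43843107] [-2.89258526e+00 -1.76775990e-03  1.79799348e+00] [-0.01374774  0.06724301 -1.5330635 ] 13.384319312109668
grip [327.60661009 168.46027069  67.85239514] yaw 0.22719715637113694 jig x,y -111.68279011330674 0.004005936912427899
```

View pics/s5.png

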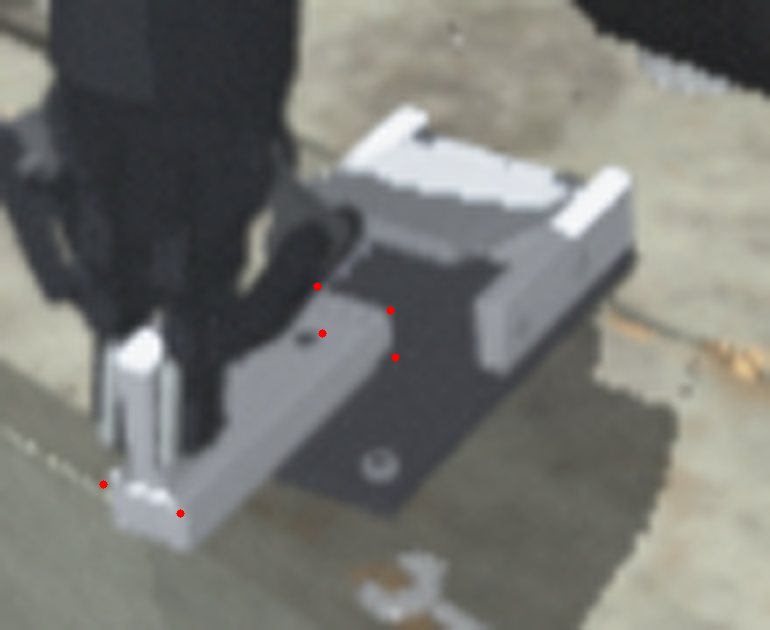

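>>> move_arm(
  moves=[
    [[0,0.0016,0.0063,0,0,0],[0,0.0016,0.0063,0,0,0],[0,0.0113,0.0038,0,0,0],[0,0.021,0.0014,0,0,0],[0,0.0307,-0.0011,0,0,0],[0,0.0404,-0.0036,0,0,0],[0,0.05,-0.006,0,0,0],[0,0.0597,-0.0085,0,0,0],[0,0.0597,-0.0085,0,0,0],[0,0.0597,-0.0085,0,0,0]],
  ],
)

```text
clock: 9.35
eef_pos: [380.7, 180.8, 42.7]
tool_rot: [-2.891, -0.002, 1.798]
force: [0.5, 0.1, -2.9]
width: 13.2
```

```bash
cat > st.py <<'E'
from pl import *; from cell import ctrl,get_image
def st(name=None):
    s=ctrl.read_state();print(s['clock'],np.round(s['eef_pos'],1),np.round(s['force'],1),round(s['width'],1))
    M=R.from_euler('xyz',s['tool_rot']).as_matrix(); g=np.array(s['eef_pos'])-19*M[:,2]-[436.4,193.7,0]
    print('grip jig x,y,z',g@[np.cos(.228),np.sin(.228),0],g@[-np.sin(.228),np.cos(.228),0],g[2],'yaw',s['tool_rot'][2]-np.pi/2)
    if name:
        d=get_image('scene');cv2.imwrite('pics/'+name,cv2.resize(d['color'][175:265,175:285],None,fx=7,fy=7,interpolation=cv2.INTER_CUBIC))
E
python3 - <<'E'
from st import *
apply([0, 0.0597, -0.0085, 0, 0, 0]); st('s6.png')
E
```

```text
cmd [381.2 180.7  43.5] z axis [-0.241 -0.056 -0.969] x [-0.226  0.974  0.   ]
9.35 [380.7 180.8  42.7] [ 0.5  0.1 -2.9] 13.2
grip jig x,y,z -52.46371093465427 0.028450746158179996 61.10403903624561 yaw 0.2275902044658138
```

View pics/s6.png

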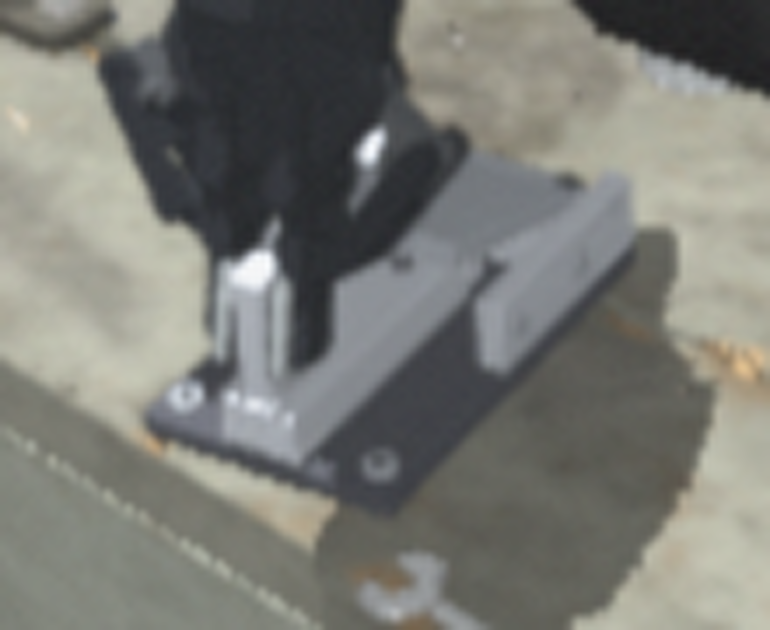

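>>> move_arm(
  moves=[
    [[0,0.0052,-0.0002,0,0,0],[0,0.0099,-0.0015,0,0,0],[0,0.0118,-0.002,0,0,0],[0,0.0138,-0.0025,0,0,0],[0,0.0138,-0.0025,0,0,0]],
  ],
)

```text
clock: 10.02
eef_pos: [391.7, 183.3, 41.8]
tool_rot: [-2.886, -0.001, 1.799]
force: [-6.8, -1.3, 0.2]
width: 13.7
```

Run:
```python
from st import *
apply([0, 0.0138, -0.0025, 0, 0, 0]); st()
```

```text
cmd [394.8 183.9  42.5] z axis [-0.241 -0.056 -0.969] x [-0.226  0.974  0.   ]
10.025 [391.7 183.3  41.8] [-6.8 -1.3  0.2] 13.7
grip jig x,y,z -41.06638950854955 -0.09248640697571986 60.18850291427063 yaw 0.22802311899877714
```

>>> move_arm(
  moves=[
    [[0,0.0019,-0.0005,0,0,0],[0,0.0039,-0.001,0,0,0],[0,0.0039,-0.001,0,0,0],[0,0.0039,-0.001,0,0,0]],
  ],
)

```text
clock: 10.52
eef_pos: [391.8, 183.2, 42.2]
tool_rot: [-2.878, -0.0, 1.8]
force: [-12.7, -2.8, 5.6]
width: 13.4
```

Run:
```python
from st import *
apply([0, 0.0039, -0.001, 0, 0, 0]); st('s7.png')
```

```text
cmd [398.8 184.8  42.5] z axis [-0.241 -0.056 -0.969] x [-0.226  0.974  0.   ]
10.525 [391.8 183.2  42.2] [-12.7  -2.8   5.6] 13.4
grip jig x,y,z -40.87535621961731 -0.1954788031293493 60.545583172767365 yaw 0.22893832204099684
```

View pics/s7.png

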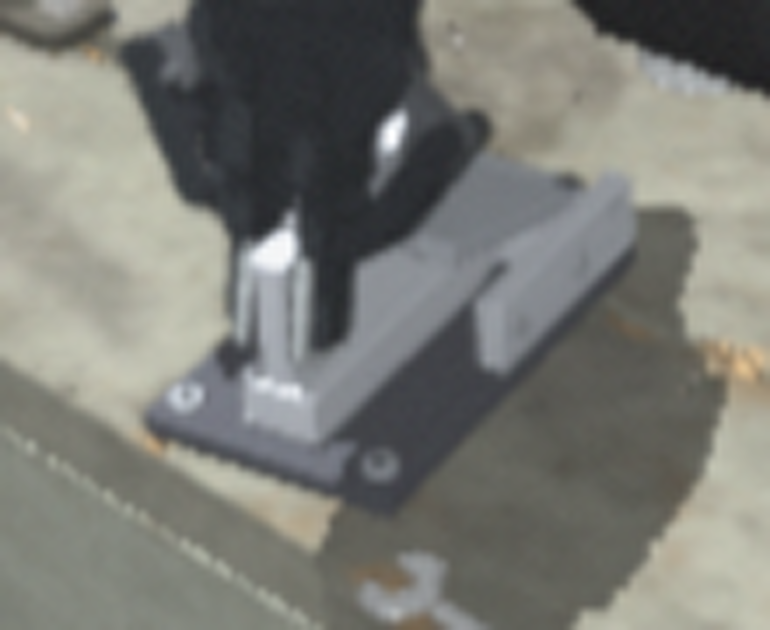

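>>> move_arm(
  moves=[
    [[0,-0.0047,0.0017,0,0,0],[0,-0.0047,0.0017,0,0,0],[0,-0.0047,0.0017,0,0,0]],
  ],
)

```text
clock: 10.95
eef_pos: [391.6, 183.3, 41.5]
tool_rot: [-2.887, -0.001, 1.799]
force: [-6.9, -0.4, 2.1]
width: 13.2
```

Run:
```python
from st import *
apply([0, -0.0047, 0.0017, 0, 0, 0]); st()
```

```text
cmd [393.9 183.6  42. ] z axis [-0.241 -0.056 -0.969] x [-0.226  0.974  0.   ]
10.95 [391.6 183.3  41.5] [-6.9 -0.4  2.1] 13.2
grip jig x,y,z -41.21676736767366 -0.033266838733473136 59.84342376646367 yaw 0.22790880306170047
```

>>> move_arm(
  moves=[
    [[0,0,0,0,0,0],[0,0,0,0,0,0],[0,0,0,0,0,0],[0,0,0,0,0,0],[0,0,0,0,0,0],[0,0,0,0,0,0]],
  ],
  jaw=0.6,
)

```text
clock: 11.7
eef_pos: [394.0, 184.0, 41.3]
tool_rot: [-2.892, -0.002, 1.798]
force: [0.5, -0.0, 0.4]
width: 51.1
```

Run:
```python
from st import *
st('s8.png')
```

```text
11.7 [394.  184.   41.3] [ 0.5 -0.   0.4] 51.1
grip jig x,y,z -38.81127902558311 0.08731033429170232 59.66894904609846 yaw 0.2275843964465154
```

View pics/s8.png

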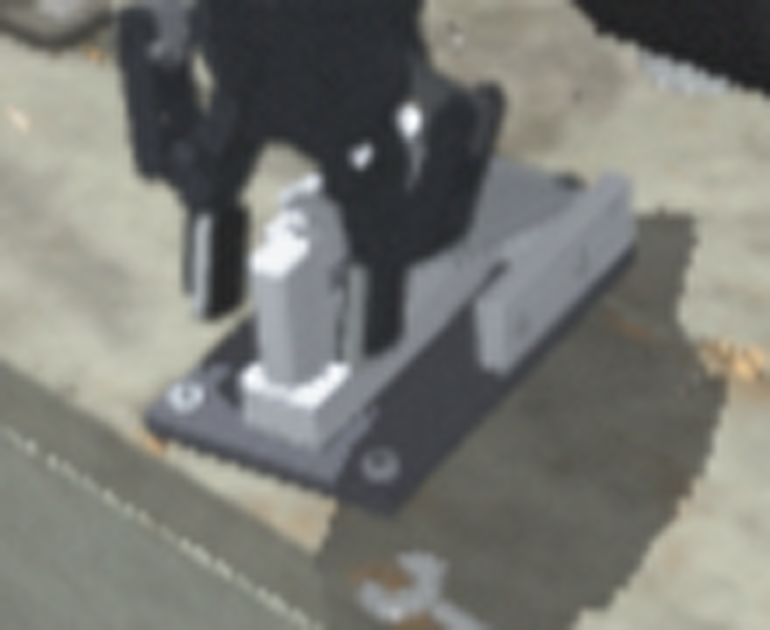

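Run:
```python
from pl import *
yj=.228; M=Rt(yj,0); b=np.array([np.cos(yj),np.sin(yj),0]); m=np.array([436.4,193.7,0])
t=m+b*30; 
for z in (150,90): print(t,rel([t[0],t[1],z],M))
```

```text
[465.62361207 200.48089208   0.        ] [ 2.000e-04  4.460e-02 -1.229e-01 -2.501e-01 -1.000e-04 -4.000e-04]
[465.62361207 200.48089208   0.        ] [ 2.000e-04  5.950e-02 -6.470e-02 -2.501e-01 -1.000e-04 -4.000e-04]
```

>>> move_arm(
  moves=[
    [[0,-0.008,-0.031,0,0,0],[0,-0.0165,-0.065,0,0,0],[0,-0.0247,-0.097,0,0,0],[0,-0.0247,-0.097,0,0,0]],
  ],
)

```text
clock: 12.25
eef_pos: [395.4, 184.4, 143.1]
tool_rot: [-2.897, -0.003, 1.798]
force: [-0.1, 1.3, -0.4]
width: 51.5
```

Run:
```python
from st import *
apply([0, -0.0247, -0.097, 0, 0, 0]); st('s9.png')
M=Rt(.228,0); b=np.array([np.cos(.228),np.sin(.228),0]); t=np.array([436.4,193.7,0])+b*30
for z in (130,80): print(t,rel([t[0],t[1],z],M))
```

```text
cmd [394.  183.7 142.1] z axis [-0.241 -0.056 -0.969] x [-0.226  0.974  0.   ]
12.25 [395.4 184.4 143.1] [-0.1  1.3 -0.4] 51.5
grip jig x,y,z -37.47073256912178 0.19553967635679648 161.58084999437813 yaw 0.22747506920013505
[465.62361207 200.48089208   0.        ] [ 2.000e-04  7.430e-02 -6.500e-03 -2.501e-01 -1.000e-04 -4.000e-04]
[465.62361207 200.48089208   0.        ] [ 2.000e-04  8.670e-02  4.190e-02 -2.501e-01 -1.000e-04 -4.000e-04]
```

View pics/s9.png

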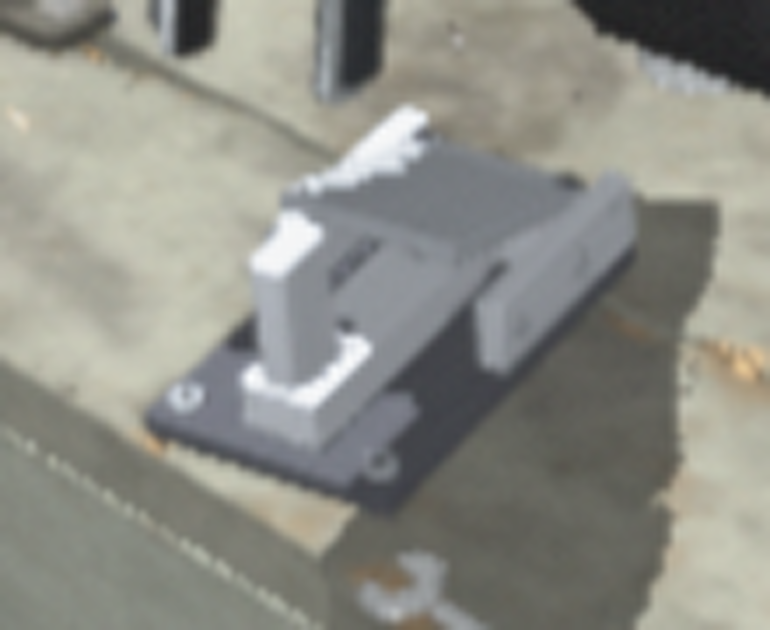

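Run:
```python
from pl import *; from cell import get_image
d=get_image('scene'); m=np.array([436.4,193.7]);c,s=np.cos(.228),np.sin(.228)
for n,uv,z in(('tail R bot',(220.3,239.2),10),('tail R top',(220.4,233.9),30),('tail L top',(210,228.3),30),('bedFL',(195.8,234.5),10),('bedFR',(230,246.3),10)):
    p=onz(d,uv,z)[:2]-m; print(n,(p@[c,s]).round(1),(p@[-s,c]).round(1))
```

```text
tail R bot -53.7 -15.2
tail R top -57.3 -20.0
tail L top -50.9 13.5
bedFL -65.7 46.2
bedFR -65.0 -49.5
```

>>> move_arm(
  moves=[
    [[0,0.025,-0.03,-0.08,0,0],[0,0.05,-0.02,-0.16,0,0],[0,0.074,-0.007,-0.25,0,0],[0,0.074,-0.007,-0.25,0,0],[0,0.074,-0.007,-0.25,0,0],[0,0.087,0.042,-0.25,0,0],[0,0.087,0.042,-0.25,0,0],[0,0.087,0.042,-0.25,0,0]],
  ],
  jaw=0,
)

```text
clock: 13.35
eef_pos: [466.5, 200.8, 80.2]
tool_rot: [3.14, -0.002, 1.798]
force: [-0.4, -0.3, 0.7]
width: 0.1
```

Run:
```python
from st import *
apply([0, 0.087, 0.042, -0.25, 0, 0]); st('s10.png')
```

```text
cmd [466.  200.3  79.9] z axis [-0.  0. -1.] x [-0.226  0.974  0.   ]
13.35 [466.5 200.8  80.2] [-0.4 -0.3  0.7] 0.1
grip jig x,y,z 30.887025741475437 0.059562379189333825 99.16730304438619 yaw 0.2273328403484376
```

View pics/s10.png

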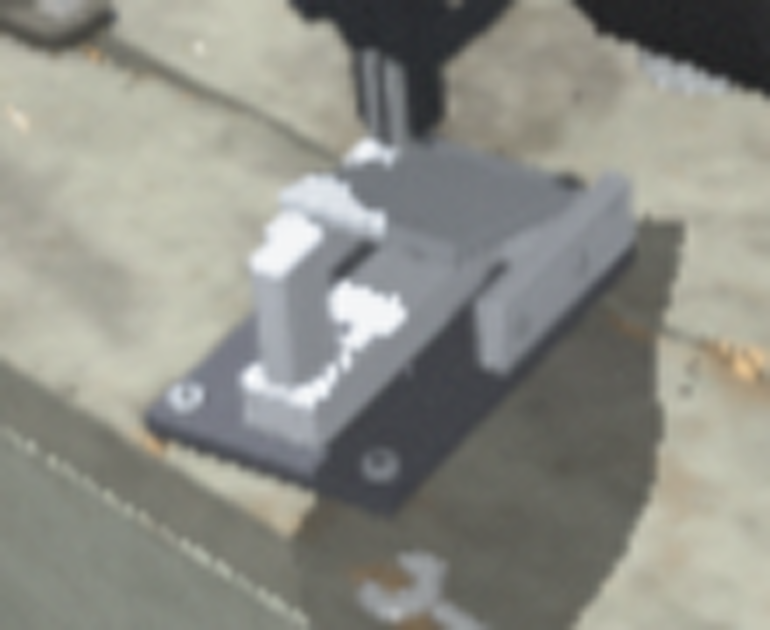

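>>> move_arm(
  moves=[
    [[0,0,0.01,0,0,0],[0,0,0.02,0,0,0],[0,0,0.028,0,0,0],[0,0,0.034,0,0,0],[0,0,0.038,0,0,0],[0,0,0.041,0,0,0],[0,0,0.041,0,0,0],[0,0,0.041,0,0,0]],
  ],
)

```text
clock: 14.4
eef_pos: [465.2, 200.4, 38.1]
tool_rot: [-3.141, -0.001, 1.798]
force: [-2.9, -0.6, 5.1]
width: 0.0
```

Run:
```python
from st import *
apply([0, 0, 0.041, 0, 0, 0]); st()
```

```text
cmd [466.  200.3  38.9] z axis [-0.  0. -1.] x [-0.226  0.974  0.   ]
14.4 [465.2 200.4  38.1] [-2.9 -0.6  5.1] 0.0
grip jig x,y,z 29.603587340522875 -0.03227123614992333 57.14977159311839 yaw 0.2276016851272924
```

>>> move_arm(
  moves=[
    [[0,0,0.002,0,0,0],[0,0,0.004,0,0,0],[0,0,0.006,0,0,0],[0,0,0.006,0,0,0],[0,0,0.006,0,0,0]],
  ],
)

```text
clock: 15.02
eef_pos: [465.3, 200.4, 37.7]
tool_rot: [3.14, -0.002, 1.798]
force: [-15.0, -4.7, 66.2]
width: -0.3
```

Run:
```python
from st import *
apply([0, 0, 0.006, 0, 0, 0]); st('s11.png')
```

```text
cmd [466.  200.3  32.9] z axis [-0.  0. -1.] x [-0.226  0.974  0.   ]
15.025 [465.3 200.4  37.7] [-15.   -4.7  66.2] -0.3
grip jig x,y,z 29.63706265969997 -0.024196673842314276 56.739158090760355 yaw 0.22748335998656644
```

View pics/s11.png

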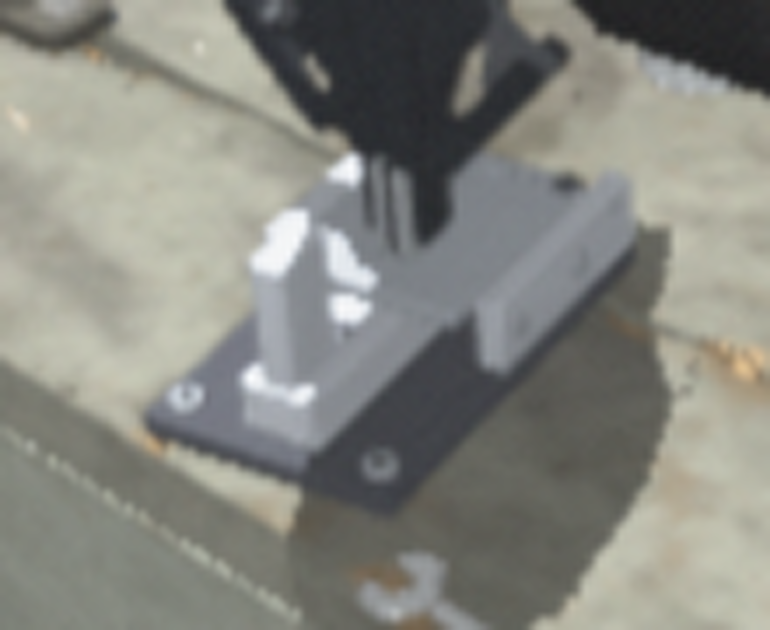

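>>> move_arm(
  moves=[
    [[0,0,-0.003,0,0,0],[0,0,-0.003,0,0,0],[0,0,-0.003,0,0,0],[0,0,-0.003,0,0,0],[0,0,-0.003,0,0,0],[0,0,-0.003,0,0,0],[0,0,-0.003,0,0,0],[0,0,-0.003,0,0,0]],
  ],
)

```text
clock: 16.08
eef_pos: [465.3, 200.4, 37.9]
tool_rot: [3.141, -0.002, 1.798]
force: [-7.9, -3.0, 35.8]
width: -0.4
```

Run:
```python
from st import *
apply([0, 0, -0.003, 0, 0, 0]); st('s12.png')
for n in('top',):
    d=get_image(n); cv2.imwrite('pics/t12.png',cv2.resize(d['color'][140:300,180:360],None,fx=4,fy=4))
d=get_image('scene'); cv2.imwrite('pics/full12.png',d['color']); st()
```

```text
cmd [466.  200.3  35.9] z axis [-0.  0. -1.] x [-0.226  0.974  0.   ]
16.075 [465.3 200.4  37.9] [-7.9 -3.  35.8] -0.4
grip jig x,y,z 29.613238553749504 -0.05533835640937124 56.91163277158881 yaw 0.2275106007899672
16.225 [465.3 200.4  37.9] [-8.7 -2.7 36.4] 0.0
grip jig x,y,z 29.618353177158635 -0.05231153172709835 56.90742752188239 yaw 0.22749454344929654
```

View pics/s12.png

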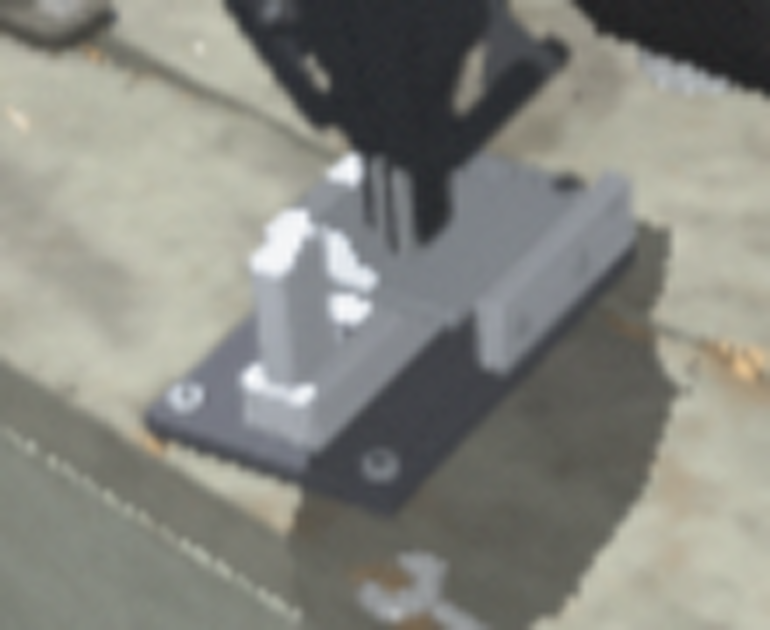

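View pics/full12.png

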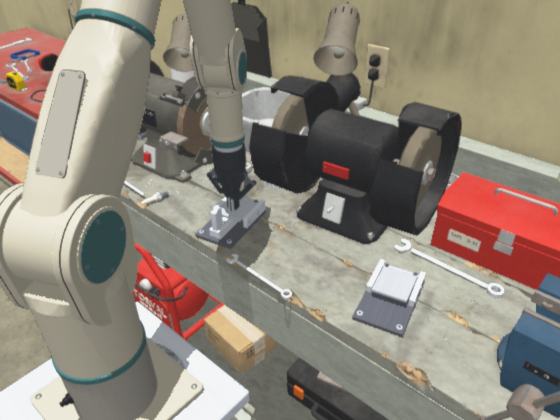

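```bash
python3 -c "
from cell import job; print(job.finish_job())"
```

```text
the job is handed in; nothing more can be done
None
```

I slid the packing piece nose first under the left (deep) jig's plate up to the back stop and released it. I then pressed the plate down with the shut fingers and handed the job in at about 16.2 s, still pressing.

**Nose at the stop:** on the way in the piece stopped 1 mm short of the expected depth, and a push of about 13 N moved it no further. In the picture after release, three tail corners read −51, −54 and −57 mm in the jig's x, against −55 expected. That spread is from coarse single-camera pixel readings. The tail looks unmoved in the later pictures.

**Plate flush:** the fingertips are at z = 37.9 mm, against 38 mm for flush. They hold about 36 N, steady over the last readings.

**Excess force:** the first press went harder than I meant, to about 66 N at the fingertips. That is under the 120 N wrist limit, and I eased it straight away.

**Other things:** in the last picture the other jig and the spanners look unmoved; the bearing and the spark plug I did not check separately.

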